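Turn the oatcakes on the griddle and change the side card

TASK

Take the steel turner from its white rest and with it turn over every oatcake on the griddle, so that each lies flat on the griddle with its browned face up; never touch an oatcake with the fingers or the arm, and leave the pepper shaker, the squeeze bottle and the garlic where they stand. When all are turned, turn the ring-bound card right over on its rings so that its green face shows, and only then press the red timer button fully down. Finish with the turner lying flat on its rest again, blade on the plate.

Things in the scene. Friction and masses are not known exactly. Their poses are not given: they have to be found in the camera images.
- griddle: fixed black griddle, 225 (x) by 284 mm (y); origin below its step, x away from the robot. Front level x -120 to 0, top at z 12 mm, no front rim; at x = 0 a step up to the back level, x to 96, top at z 22 mm. Side and back rims 10 mm thick, top z 30 mm. A cake on the front level, pushed in +x, stops at the step and can be levered up by its near edge to fall over onto the back level.
- oatcake_a: one of up to three like oatcakes (may be absent): hard disc 72 mm across, 18 mm thick, about 80 g. Each face is a flat 50 mm circle; from it the edge slopes (11 mm wide, 6 mm high) to a 6 mm upright rim, so a gap of up to 6 mm lies under the rim. Origin: centre of the browned face, underneath at the start; z points from browned to pale face (up at the start, down once turned).
- oatcake_b: one of up to three like oatcakes (may be absent): hard disc 72 mm across, 18 mm thick, about 80 g. Each face is a flat 50 mm circle; from it the edge slopes (11 mm wide, 6 mm high) to a 6 mm upright rim, so a gap of up to 6 mm lies under the rim. Origin: centre of the browned face, underneath at the start; z points from browned to pale face (up at the start, down once turned).
- oatcake_c: one of up to three like oatcakes (may be absent): hard disc 72 mm across, 18 mm thick, about 80 g. Each face is a flat 50 mm circle; from it the edge slopes (11 mm wide, 6 mm high) to a 6 mm upright rim, so a gap of up to 6 mm lies under the rim. Origin: centre of the browned face, underneath at the start; z points from browned to pale face (up at the start, down once turned).
- turner: loose steel turner, 0.2 kg. Origin: underside of the blade, at its middle; x points from handle to front edge, z up. Blade 60 (x) by 62 mm (y), 2.5 mm thick, flat. A neck rises from its rear to a level black handle, x -150 to -62 mm, 20 mm wide (y), 18 mm high, centre line 47 mm above the blade's underside. Weight lies over the blade: it stands by itself, handle in the air.
- turner_tip (a point): middle of the front edge of the turner's blade, at the underside: 30 mm ahead of the turner's origin
- turner_grip (a point): point on the handle's centre line to grip, at (-100, 0, 47) mm in the turner's frame; grip across the 20 mm width (turner's y) from above
- turner_rest: fixed white ceramic plate with a blue square, 90 x 90 mm, 8 mm high; origin under its middle. At the start the turner's blade lies on it, the turner's x along the plate's x to within 0.2 rad.
- card_stand: fixed grey stand block, 120 mm (x) by 125 mm (y from -41.5 to 83.5 mm), 26 mm high, carrying the ring-bound card and the red timer button; origin on the range top under the rings; x points away from the robot, y to the left
- card (a joint): angle of the card about the rings, whose axis is the stand's y through point card_hinge. 0: lies level on the near (-x) side, orange face up; pi/2: upright; pi (its stop): lies level on the far (+x) side, green face up. It turns easily and falls to either side from upright.
- card_hinge (a point): on the ring axis, 34 mm above the range top
- card_tab (a point): grip point on the white tab on the middle of the card's free edge, 87 mm from the ring axis. Tab 36 mm long (65 to 101 mm from the axis), 12 mm wide along the ring axis, 10 mm thick; the card is 70 mm wide, 4 mm thick and ends 66 mm from the axis. Gripped across its 12 mm width the tab can turn between the fingers while the hand keeps pointing down.
- timer_button (a joint): travel of the red timer button, 0 m up, 0.006 m fully down; spring, about 5 N when fully down; returns when let go
- timer_button_top (a point): centre of the button's top, 28 mm across, about 48 mm above the range top, in a black housing 44 mm across; at (-30, 61) mm in the stand's frame
- pepper_shaker: bystander, loose: glass and grey pepper shaker 44 mm across, 90 mm high; origin under its middle
- squeeze_bottle: bystander, loose: yellow squeeze bottle with a red nozzle, 52 mm across, 172 mm high; origin under its middle
- garlic: bystander, loose: a head of garlic, 53 mm; origin under its middle

How it is judged:
By the outcome, as a careful person would: the job done as asked, in the order asked, and still so for the second after the job is handed in, with the robot touching nothing.
Of oatcake_a, oatcake_b, oatcake_c only 2 to 3 are there at a start; the rules pass over those that are not, and their reading is None.
At some moment in a run one of oatcake_a, oatcake_b, oatcake_c may be knocked a few centimetres aside while the robot is not near it.
It also fails if it takes over 210 s, if anything falls off the work surface, if the arm or the gripper's body presses on something with over 40 N, if the wrist force passes 120 N, or if a joint passes its speed limit or range.

ROBOT

A 6-joint arm with a two-finger parallel gripper is mounted at the origin on a cart in front of the work surface, level with it; the furniture and walls round the work are solid. World frame = base frame: x ahead of the robot, y to its left, z up, the work surface at z = 0. Lengths are in m, angles in rad, forces in N, time in s.
With the tool pointing down it reaches from about 0.3 to 0.85 m from the base axis. Payload 4.2 kg.
Tool frame: the origin (TCP) lies on the centre line of the jaws, within the pads' length; the fingertips stand 19 mm ahead of it and the grasp point (between the pads) is the TCP; z points along the fingers, y is the line along which they close (so a half turn about z gives the same grasp; the last joint's range is limited). The gripper opens to 91 mm and grips with 3 to 60 N. Pads are 32 mm wide; open, the fingers measure 118 mm over their backs; the gripper's body (76 mm by 178 mm) begins 60 mm behind the grasp point.
Start: joints at [1.258, 0.32, 1.565, -0, 1.257, -0.02], TCP at [0.166, 0.551, 0.233] pointing down, gripper open.
Joint ranges: [-3.11, 3.11], [-0.84, 2.01], [0.21, 2.61], [-1.34, 4.49], [0.05, 2.63], [-2.56, 2.56]. Speed limits (rad/s): [2.57, 2.57, 3.14, 3.14, 3.14, 3.14].

INTERFACE

Orientations are given as a unit quaternion [w, x, y, z].
In Python, from bench import sensors, imaging, workorder gives the robot as it stands. The module is installed in compiled form; this text tells all that it offers.
- The arm moves only by the tool arm_command, never from a script. Its argument "deltas" is one flat list of numbers, 7 for each row, row after row: the shift along the tool's x, y, z in m, then the turn, a rotation vector about the tool's x, y, z in rad, then the opening in per cent of the stroke, from 0 (shut) to 100 (fully open). A call has exactly 10 rows; each row is the pose to reach, as a shift and turn from the pose commanded when the call began, along the tool's axes at that moment; what a row does not reach only later rows make up. A row lasts 1/10 s, in which the tool goes at most 50 mm and 8.59 degrees, less where a joint would pass 70% of its speed; a pose out of reach is approached as far as the arm can. A call with a gripper value outside its range is refused whole. The fingers move at their own pace and stop on an object; "squeeze" is the grip in N (left out, the last holds). Time passes only in rows, so rows that repeat a pose let the fingers close, or fill a call up. It gives the time, the measured TCP pose, the force, the opening and the grip force at its end, in the units of the state.
- sensors.observe(): the state, without advancing time (a new reading comes with each control period).
- imaging.capture(name): name is "scene" or "top"; returns a dict with "frame" (400x640x3 uint8, red, green, blue), "fx", "fy", "cx", "cy" (pixels), "position" and "rotation" of the camera in the world. Camera axes: x right, y up, looking along -z (the intrinsics and any distortion apply to the point x, -y, -z); pixel columns grow to the right and rows downward; lengths in m; the calibration is good to about 2 mm. A picture is of the moment at which its call begins. There is no depth.
- workorder.finish_job(): hands the job in; it is judged then, once.
The state is a dict: "clock": time; "joints": joint angles; "qd": joint speeds; "tau": joint torques, N m; "ee_pos": TCP position; "tcp_rot": TCP orientation; "force": force on the tool from outside, world axes, zero at the start; "wrist_torque": the same for the moment, N m; "opening": finger opening in m; "grip_force": force on a finger pad.
Only numpy, scipy, OpenCV 4.12 (cv2) and the standard library are available. Lean on these libraries where they do the work, as an engineer would, in place of code of your own. Each camera call takes 0.05 s, during which the arm holds its last target. There are 200 camera calls.

## Working session

There is one attempt and no reset: what is moved stays moved. The work goes in short steps, Python scripts to look and compute and a tool call to move; the robot and the scene stay as the last step left them, time stands still between calls to the robot, and variables do not carry over. Pictures are saved under pics/ and viewed, at most 17 in all, crops included, and the job is handed in when it is done.

Besides the shell and the picture viewer there is one more tool, called after ">>>" as name(argument=value, ...) on one line, values as JSON. arm_command: Moves the arm, as the interface text tells. Its arguments: {"type":"object","properties":{"deltas":{"type":"array"},"squeeze":{"type":"number"}},"required":["deltas"]}

```bash
mkdir -p pics; ls
python3 - <<'E'
from bench import sensors, imaging
import cv2
print(sensors.observe())
for n in("scene","top"):
    c=imaging.capture(n); cv2.imwrite(f"pics/{n}0.png",c["frame"][:,:,::-1])
    print({k:v for k,v in c.items() if k!="frame"})
E
```

```text
pics
{'clock': 0.0, 'joints': array([ 1.25798481e+00,  3.20326633e-01,  1.56568607e+00, -3.35072657e-05,
        1.25738074e+00, -2.00181679e-02]), 'qd': array([ 0.00071921,  0.00034877, -0.00047015, -0.00117711, -0.00013591,
        0.00104181]), 'tau': array([-9.22303479e-04, -4.12457335e+01, -2.31975138e+01,  7.25967879e-02,
        4.58420464e-02, -1.27477792e-04]), 'ee_pos': array([0.16583532, 0.55007599, 0.23209756]), 'tcp_rot': array([-1.33435916e-04,  1.45869123e-01,  9.89303486e-01, -8.90596449e-04]), 'force': array([0.43416116, 0.68881055, 0.55647239]), 'wrist_torque': array([ 0.01917692, -0.01029295, -0.0312162 ]), 'grip_force': 0.0, 'opening': 0.09138845233436929}
{'fx': 495.04608130200296, 'fy': 495.04608130200296, 'cx': 314.8258655940851, 'cy': 196.62170709190423, 'position': array([-0.00348333, -0.17796229,  0.61279179]), 'rotation': array([ 0.77758581,  0.38794696, -0.21230238, -0.44697333])}
{'fx': 484.01127395369065, 'fy': 484.01127395369065, 'cx': 323.141081274239, 'cy': 202.49618558179725, 'position': array([0.49465399, 0.18945861, 0.98637279]), 'rotation': array([ 0.70698894,  0.04578195, -0.05083087, -0.70390829])}
```

View pics/scene0.png

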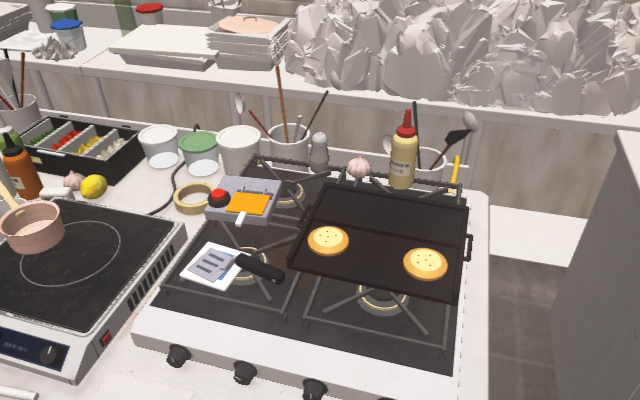

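View pics/top0.png

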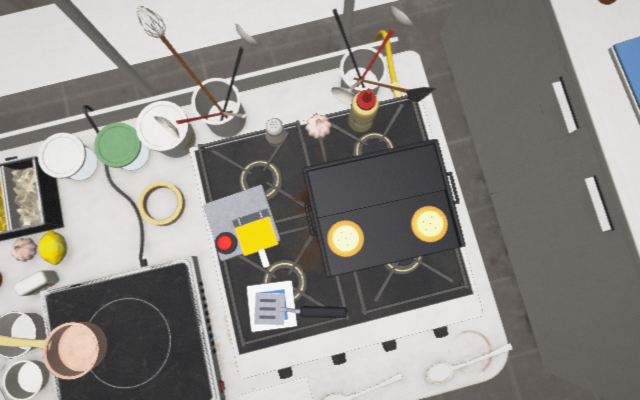

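Two oatcakes on the front level, at top-view (346,238) and (429,223). The turner is on the rest at (270,305) with its handle to the right, and the stand is at (245,225) with the button at (225,242). Next I'll measure.

```bash
cat > h.py <<'E'
import numpy as np, cv2
from bench import sensors, imaging
from scipy.spatial.transform import Rotation as R
def rot(q): q=np.array(q); return R.from_quat([q[1],q[2],q[3],q[0]])
def cap(n): return imaging.capture(n)
def pt(c,u,v,z):
    d=rot(c["rotation"]).apply([(u-c["cx"])/c["fx"],-(v-c["cy"])/c["fy"],-1])
    p=c["position"]; return p+d*(z-p[2])/d[2]
def proj(c,P):
    q=rot(c["rotation"]).inv().apply(np.array(P)-c["position"])
    return np.array([c["cx"]+c["fx"]*q[0]/-q[2],c["cy"]-c["fy"]*q[1]/-q[2]])
def blobs(c,lo,hi,amin=60):
    m=cv2.inRange(cv2.cvtColor(c["frame"],cv2.COLOR_RGB2HSV),np.array(lo),np.array(hi))
    m=cv2.morphologyEx(m,cv2.MORPH_CLOSE,np.ones((3,3)))
    cs,_=cv2.findContours(m,cv2.RETR_EXTERNAL,cv2.CHAIN_APPROX_NONE)
    return [k for k in cs if cv2.contourArea(k)>amin]
def down(yaw): # tool pointing down, tool x along world yaw
    return R.from_euler('z',yaw)*R.from_euler('x',np.pi)
E
python3 - <<'E'
from h import *
np.set_printoptions(precision=4,suppress=True)
s=sensors.observe(); print(rot(s["tcp_rot"]).as_matrix())
c=cap("top")
for name,lo,hi,z in(("orange/yellow",(8,90,120),(35,255,255),.025),("red",(0,150,100),(6,255,255),.048),("white",(0,0,200),(180,40,255),.008)):
    for k in blobs(c,lo,hi):
        (u,v),wh,a=cv2.minAreaRect(k)
        if 200<u<480 and 130<v<345: print(name,(u,v),wh,a,pt(c,u,v,z), cv2.boxPoints(cv2.minAreaRect(k)).round().tolist())
for uv in((305,168),(437,141),(465,243),(328,275)): print(uv,pt(c,*uv,.03))
cr=cv2.resize(c["frame"][130:345,195:480,::-1],None,fx=2.75,fy=2.75,interpolation=cv2.INTER_CUBIC)
cv2.imwrite("pics/crop1.png",cr)
E
```

```text
[[-0.9574  0.2887 -0.0005]
 [ 0.2887  0.9574 -0.0015]
 [ 0.     -0.0016 -1.    ]]
orange/yellow (345.0, 238.0) (36.0, 36.0) 90.0 [0.556  0.1392 0.025 ] [[327.0, 220.0], [363.0, 220.0], [363.0, 256.0], [327.0, 256.0]]
orange/yellow (255.93463134765625, 235.81106567382812) (30.566667556762695, 36.999839782714844) 70.90650939941406 [0.5596 0.3159 0.025 ] [[233.0, 227.0], [268.0, 215.0], [278.0, 244.0], [243.0, 256.0]]
orange/yellow (429.0, 223.5) (35.0, 36.0) 90.0 [ 0.5857 -0.0287  0.025 ] [[411.0, 206.0], [447.0, 206.0], [447.0, 241.0], [411.0, 241.0]]
red (224.0, 242.5) (13.0, 14.0) 90.0 [0.5448 0.3742 0.048 ] [[217.0, 236.0], [231.0, 236.0], [231.0, 249.0], [217.0, 249.0]]
white (272.6310119628906, 305.4825439453125) (45.66256332397461, 48.834495544433594) 82.40535736083984 [0.4229 0.282  0.008 ] [[245.0, 286.0], [294.0, 280.0], [300.0, 325.0], [251.0, 331.0]]
white (263.4500427246094, 257.8500061035156) (17.708751678466797, 6.008327484130859) 71.56504821777344 [0.5166 0.3021 0.008 ] [[258.0, 250.0], [264.0, 248.0], [269.0, 265.0], [263.0, 267.0]]
white (345.5000305175781, 238.00003051757812) (23.33452033996582, 23.33452033996582) 45.0 [0.5571 0.1373 0.008 ] [[329.0, 238.0], [346.0, 222.0], [362.0, 238.0], [346.0, 255.0]]
white (255.49996948242188, 242.49996948242188) (510.99993896484375, 312.99993896484375) 0.0 [0.5472 0.3187 0.008 ] [[0.0, 399.0], [0.0, 86.0], [511.0, 86.0], [511.0, 399.0]]
(305, 168) [0.6962 0.2197 0.03  ]
(437, 141) [ 0.7536 -0.0482  0.03  ]
(465, 243) [ 0.5468 -0.0978  0.03  ]
(328, 275) [0.4833 0.1728 0.03  ]
```

View pics/crop1.png

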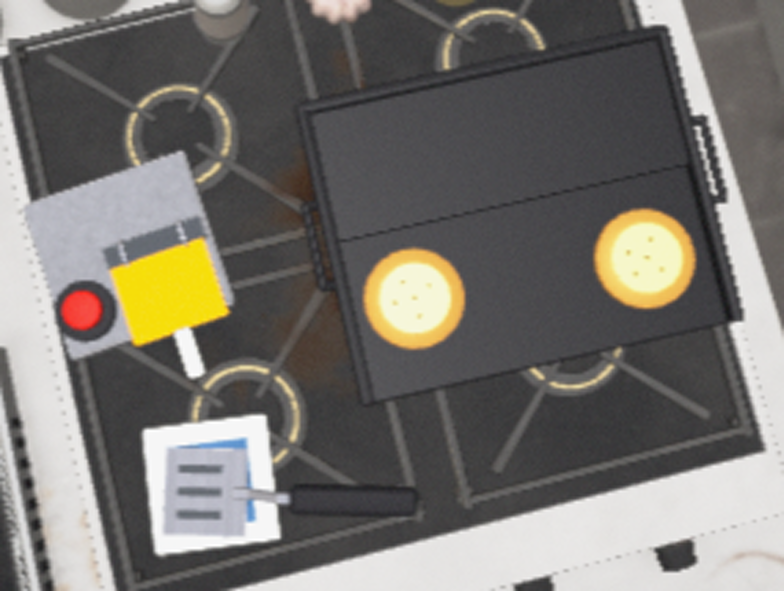

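The crop shows the handle from (292,499) to (417,501), the blade centre at (206,492), the step line from (340,241) to (690,166), and the card tab at (190,352).

Run:
```python
from h import *
np.set_printoptions(precision=4,suppress=True)
c=cap("top")
f=lambda x,y,z:pt(c,195+x/2.75,130+y/2.75,z)
for n,x,y,z in(("gBL",302,105,.03),("gBR",664,29,.03),("gFR",740,319,.03),("gFL",365,402,.03),("stepL",340,241,.022),("stepR",690,166,.022),
 ("h0",292,498,.06),("h1",417,501,.06),("bladeF",167,491,.010),("bladeR",245,492,.01),("blF1",169,450,.01),("blF2",164,532,.01),("tabend",198,376,.034),("tab0",182,330,.034),("hingeL",110,259,.034),("hingeR",200,232,.034),
 ("stTL",25,205,.026),("stTR",184,152,.026),("stBR",232,303,.026),("stBL",74,358,.026)): print(n,f(x,y,z))
```

```text
gBL [0.6958 0.22   0.03  ]
gBR [ 0.7546 -0.0471  0.03  ]
gFR [ 0.5409 -0.0958  0.03  ]
gFL [0.481  0.1733 0.03  ]
stepL [0.5967 0.1917 0.022 ]
stepR [ 0.6533 -0.0653  0.022 ]
h0 [0.4166 0.2234 0.06  ]
h1 [0.4148 0.1382 0.06  ]
bladeF [0.417 0.315 0.01 ]
bladeR [0.4165 0.2591 0.01  ]
blF1 [0.4459 0.3143 0.01  ]
blF2 [0.3882 0.3165 0.01  ]
tabend [0.4988 0.2918 0.034 ]
tab0 [0.5312 0.3038 0.034 ]
hingeL [0.5817 0.3565 0.034 ]
hingeR [0.6015 0.2924 0.034 ]
stTL [0.6215 0.4207 0.026 ]
stTR [0.6612 0.3061 0.026 ]
stBR [0.5511 0.2692 0.026 ]
stBL [0.5113 0.3816 0.026 ]
```

>>> arm_command(deltas=[-0.04,-0.03,0.008,0,0,0.14,60,-0.08,-0.06,0.016,0,0,0.28,60,-0.12,-0.09,0.024,0,0,0.42,60,-0.16,-0.12,0.032,0,0,0.56,60,-0.2,-0.15,0.04,0,0,0.7,60,-0.24,-0.18,0.048,0,0,0.84,60,-0.28,-0.21,0.056,0,0,0.98,60,-0.32,-0.25,0.064,0,0,1.12,60,-0.344,-0.2765,0.073,0,0,1.24,60,-0.344,-0.2765,0.073,0,0,1.294,60], squeeze=50)

```text
clock: 1.2
ee_pos: [0.4166, 0.1818, 0.1587]
tcp_rot: [0.0, 0.716, 0.698, -0.002]
force: [-1.1, 0.9, -0.1]
opening: 0.0548
grip_force: 0.0
```

```bash
cat > plan.py <<'E'
from h import *
import sys,json
np.set_printoptions(precision=4,suppress=True)
def pose(x,y,z,yaw,p=0): return np.array([x,y,z]), R.from_euler('z',yaw)*R.from_euler('y',-p)*R.from_euler('x',np.pi)
def delta(a,b):
    return np.r_[a[1].inv().apply(np.array(b[0])-a[0]),(a[1].inv()*b[1]).as_rotvec()]
G=np.array([.6249,.0641]);TH=.217
def gw(x,y): c,s=np.cos(TH),np.sin(TH); return G+np.array([c*x-s*y,s*x+c*y])
def tip(x,y,z,p=0,dyaw=0,off=(-.13,0,.047)): # griddle frame tip -> TCP pose
    Rt=R.from_euler('z',TH+dyaw)*R.from_euler('y',-p)
    return np.r_[gw(x,y),z]+Rt.apply(off), Rt*R.from_euler('x',np.pi)
def meas():
    s=sensors.observe(); return s["ee_pos"],rot(s["tcp_rot"])
E
python3 - <<'E'
from plan import *
s=sensors.observe();m=meas();print(s["clock"],m[0],m[1].as_matrix(),s["opening"],s["force"])
print(delta(m,pose(.4155,.187,.055,1.555)))
c=cap("top");cv2.imwrite("pics/t1.png",c["frame"][:,:,::-1])
E
```

```text
1.2 [0.4166 0.1818 0.1587] [[ 0.026   0.9997 -0.0018]
 [ 0.9997 -0.026  -0.0026]
 [-0.0026 -0.0017 -1.    ]] 0.054752519641287474 [-1.1224  0.9092 -0.1266]
[ 0.0055 -0.0011  0.1037 -0.0017  0.0026 -0.0102]
```

>>> arm_command(deltas=[0,0,0.02,0,0,0,60,0,0,0.04,0,0,0,60,0,0,0.06,0,0,0,60,0,0,0.08,0,0,0,60,0,0,0.095,0,0,0,60,0,0,0.104,0,0,0,60,0,0,0.104,0,0,0,10,0,0,0.104,0,0,0,0,0,0,0.104,0,0,0,0,0,0,0.104,0,0,0,0])

```text
clock: 2.25
ee_pos: [0.416, 0.1868, 0.0567]
tcp_rot: [0.0, 0.713, 0.701, 0.001]
force: [0.5, -0.3, -0.2]
opening: 0.0254
grip_force: 0.0
```

>>> arm_command(deltas=[0,0,0,0,0,0,0,0,0,0,0,0,0,0,0,0,0,0,0,0,0,0,0,-0.005,0,0,0,0,0,0,-0.015,0,0,0,0,0,0,-0.03,0,0,0,0,0,0,-0.05,0,0,0,0,0,0,-0.07,0,0,0,0,0,0,-0.08,0,0,0,0,0,0,-0.08,0,0,0,0])

```text
clock: 3.25
ee_pos: [0.4163, 0.1868, 0.1374]
tcp_rot: [0.001, 0.713, 0.701, 0.002]
force: [0.9, -0.0, -2.4]
opening: 0.0196
grip_force: 50.0
```

Run:
```python
from plan import *
s=sensors.observe();m=meas();print(s["clock"],m[0],m[1].as_matrix(),s["opening"],s["grip_force"],s["force"],s["wrist_torque"])
a=cap("scene")["frame"];b=cap("top")["frame"]
v=lambda f:cv2.resize(f[:,:,::-1],None,fx=2,fy=2)
cv2.imwrite("pics/g1.png",np.vstack([v(a[120:270,150:500]),v(b[180:330,200:550])]))
```

```text
3.25 [0.4163 0.1868 0.1374] [[ 0.0159  0.9999  0.003 ]
 [ 0.9999 -0.0159  0.0012]
 [ 0.0013  0.003  -1.    ]] 0.01962832567384119 49.9767279624939 [ 0.9447 -0.0329 -2.3502] [-0.2222 -0.0496 -0.0554]
```

View pics/g1.png

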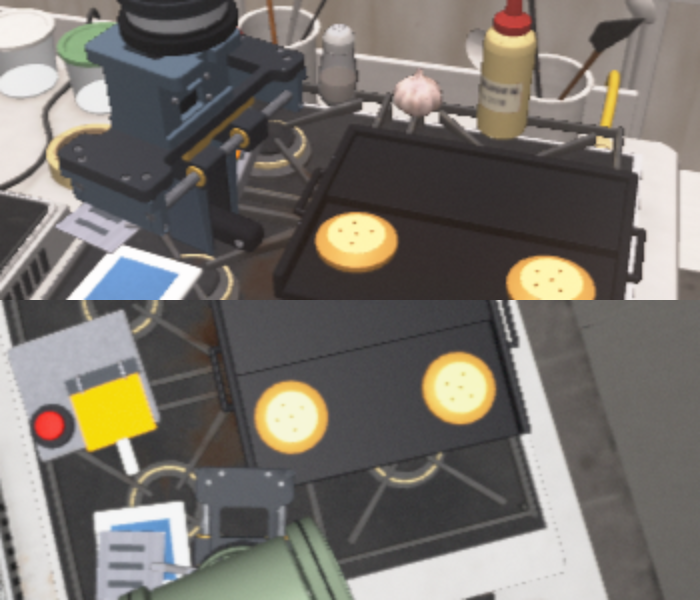

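```bash
sed -i 's/off=(-.13,0,.047)/off=(-.13,0,.0487)/' plan.py
python3 - <<'E'
from plan import *
m=meas(); print(m[0],m[1].as_rotvec())
W=[tip(-.115,.088,.07,-.03),tip(-.110,.088,.0135,-.03),tip(-.065,.088,.0135,-.03)]
for w in W: print(w[0],delta(m,w)); m=w
E
```

```text
[0.415  0.1863 0.1356] [-2.2388 -2.2035  0.0013]
[0.3682 0.0976 0.1226] [-0.0894 -0.0454  0.013   0.0196 -0.0245  1.3378]
[0.3731 0.0987 0.0661] [ 0.0067 -0.      0.0563  0.      0.      0.    ]
[0.417  0.1084 0.0661] [ 0.045   0.     -0.0013  0.      0.      0.    ]
```

>>> arm_command(deltas=[-0.009,-0.0045,0.001,0.002,-0.002,0.134,0,-0.018,-0.009,0.002,0.004,-0.005,0.268,0,-0.027,-0.0135,0.004,0.006,-0.007,0.4,0,-0.036,-0.018,0.005,0.008,-0.01,0.535,0,-0.045,-0.0225,0.007,0.01,-0.012,0.67,0,-0.054,-0.027,0.008,0.012,-0.015,0.803,0,-0.063,-0.032,0.009,0.014,-0.017,0.937,0,-0.072,-0.036,0.01,0.016,-0.02,1.07,0,-0.081,-0.041,0.012,0.018,-0.022,1.204,0,-0.089,-0.045,0.013,0.02,-0.0245,1.338,0])

```text
clock: 4.35
ee_pos: [0.3677, 0.0977, 0.1217]
tcp_rot: [0.001, 0.994, 0.105, -0.016]
force: [0.6, 0.6, -2.5]
opening: 0.0196
grip_force: 50.0
```

>>> arm_command(deltas=[0,0,0,0,0,0,0,0,0,0,0,0,0,0,0,0,0,0,0,0,0,0,0,0,0,0,0,0,0,0,0,0,0,0,0,0,0,0,0,0,0,0,0,0,0,0,0,0,0,0,0,0,0,0,0,0,0,0,0,0,0,0,0,0,0,0,0,0,0,0])

```text
clock: 5.35
ee_pos: [0.3691, 0.0983, 0.123]
tcp_rot: [0.001, 0.994, 0.108, -0.015]
force: [0.1, -0.5, -2.7]
opening: 0.02
grip_force: 50.0
```

Run:
```python
from plan import *
s=sensors.observe();m=meas();print(s["clock"],m[0],m[1].as_rotvec(),s["force"],s["wrist_torque"])
print(delta(m,tip(-.110,.088,.0135,-.03)))
a=cap("scene")["frame"];c=cap("top");b=c["frame"]
for k in blobs(c,(8,90,120),(35,255,255)):
    (u,v),_,_=cv2.minAreaRect(k)
    if u>300 and v>120 and u<480: print(u,v,pt(c,u,v,.022))
print("tip proj",[proj(cap("scene"),np.r_[gw(-.115,.088+d),.07]) for d in(-.031,.031)])
v=lambda f:cv2.resize(f[:,:,::-1],None,fx=2,fy=2)
cv2.imwrite("pics/g2.png",np.vstack([v(a[170:320,200:550]),v(b[180:330,200:550])]))
```

```text
5.35 [0.3691 0.0983 0.123 ] [ 3.1203  0.3394 -0.0457] [ 0.0638 -0.5231 -2.7124] [-0.1583  0.2522 -0.0191]
[ 0.0056  0.0005  0.0567 -0.0006 -0.0008 -0.0003]
345.0 238.0 [0.5562 0.139  0.022 ]
429.0 223.5 [ 0.5859 -0.0293  0.022 ]
tip proj [array([334.6474, 248.0836]), array([297.8402, 240.2213])]
```

View pics/g2.png

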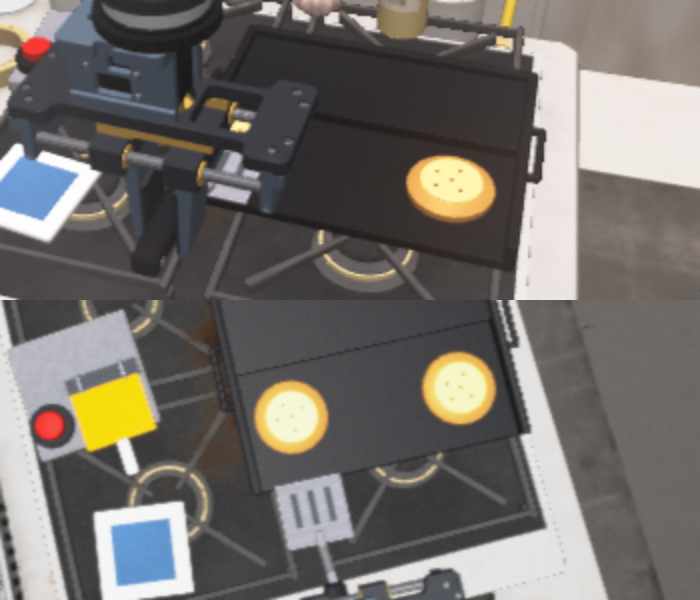

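Run:
```python
from plan import *
c=cap("top")
for d in(-.031,0,.031):
    u=proj(c,np.r_[gw(-.115,.088+d),.0715]); print(u,(u-[200,180])*2+[0,300])
```

```text
[369.8953 266.2318] [339.7907 472.4636]
[353.7779 269.7621] [307.5559 479.5242]
[337.6208 273.3011] [275.2416 486.6022]
```

>>> arm_command(deltas=[0,0,0.01,0,0,0,0,0.002,0,0.02,0,0,0,0,0.003,0,0.03,0,0,0,0,0.004,0,0.038,0,0,0,0,0.005,0,0.044,0,0,0,0,0.005,0,0.049,0,0,0,0,0.005,0,0.053,0,0,0,0,0.005,0,0.056,0,0,0,0,0.005,0,0.057,0,0,0,0,0.005,0,0.057,0,0,0,0])

```text
clock: 6.6
ee_pos: [0.3724, 0.099, 0.0658]
tcp_rot: [0.001, 0.994, 0.108, -0.015]
force: [0.1, 0.9, -1.6]
opening: 0.0195
grip_force: 50.0
```

>>> arm_command(deltas=[0.004,0,0,0,0,0,0,0.008,0,0,0,0,0,0,0.012,0,0,0,0,0,0,0.016,0,0,0,0,0,0,0.02,0,0,0,0,0,0,0.024,0,0,0,0,0,0,0.028,0,0,0,0,0,0,0.032,0,0,0,0,0,0,0.035,0,0,0,0,0,0,0.037,0,0,0,0,0,0])

```text
clock: 7.6
ee_pos: [0.4086, 0.107, 0.0647]
tcp_rot: [0.001, 0.994, 0.108, -0.015]
force: [-1.1, 0.6, -1.9]
opening: 0.0197
grip_force: 50.0
```

Run:
```python
from plan import *
s=sensors.observe();m=meas();print(s["clock"],m[0],m[1].as_rotvec(),s["force"],s["wrist_torque"],s["opening"])
t=tip(-.0735,.088,.0135,-.03); print("err",delta(m,t))
a=cap("scene")["frame"];c=cap("top");b=c["frame"]
for k in blobs(c,(8,90,120),(35,255,255)):
    (u,v),wh,_=cv2.minAreaRect(k)
    if u>300 and v>120 and u<480: p=pt(c,u,v,.022);q=R.from_euler('z',-TH).apply(np.r_[p[:2]-G,0]); print(u,v,wh,p,q)
v=lambda f:cv2.resize(f[:,:,::-1],None,fx=2,fy=2)
cv2.imwrite("pics/g3.png",np.vstack([v(a[170:320,200:550]),v(b[180:330,200:550])]))
```

```text
7.6 [0.4086 0.107  0.0647] [ 3.1202  0.3394 -0.0463] [-1.0987  0.5861 -1.8604] [-0.161   0.3357  0.0183] 0.019663964428761
err [-0.      0.0005 -0.0014 -0.0006 -0.0004 -0.0003]
344.5 234.5 (35.0, 37.0) [0.5632 0.14   0.022 ] [-0.044   0.0874  0.    ]
429.0 223.5 (35.0, 36.0) [ 0.5859 -0.0293  0.022 ] [-0.0582 -0.0829  0.    ]
```

View pics/g3.png

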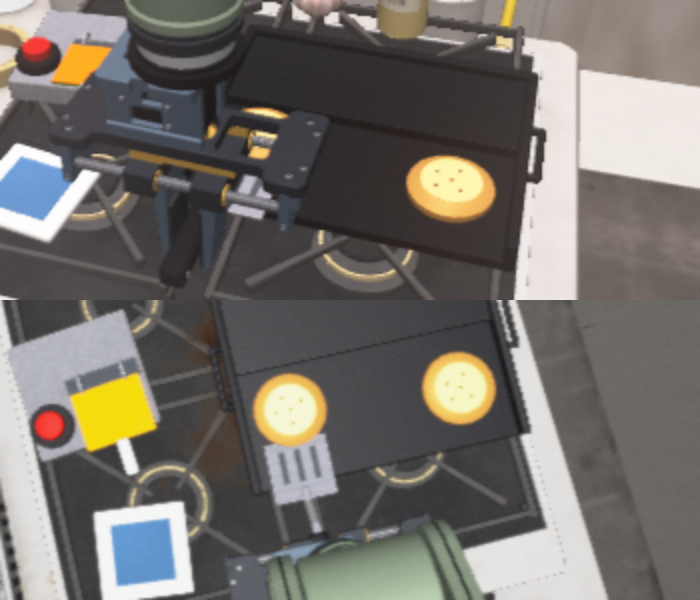

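>>> arm_command(deltas=[0.0015,0,0,0,0,0,0,0.003,0,0,0,0,0,0,0.0045,0,0,0,0,0,0,0.006,0,0,0,0,0,0,0.0075,0,0,0,0,0,0,0.009,0,0,0,0,0,0,0.0105,0,0,0,0,0,0,0.0115,0,0,0,0,0,0,0.012,0,0,0,0,0,0,0.012,0,0,0,0,0,0])

```text
clock: 8.7
ee_pos: [0.42, 0.1095, 0.0644]
tcp_rot: [0.001, 0.994, 0.108, -0.015]
force: [-1.7, -0.4, 1.0]
opening: 0.0194
grip_force: 50.0
```

```bash
cat >> plan.py <<'E'
def cakes(c,z=.022):
    for k in blobs(c,(5,90,60),(35,255,255)):
        (u,v),wh,_=cv2.minAreaRect(k)
        if u>300 and v>120 and u<480: p=pt(c,u,v,z);q=R.from_euler('z',-TH).apply(np.r_[p[:2]-G,0]); print("cake",u,v,wh,p[:2],q[:2])
def arc(ph,s):
    ph=np.radians(ph); px=np.interp(ph,np.radians([0,28.6,60,90]),[0,-.0029,-.0052,-.0115]); pz=np.interp(ph,np.radians([0,28.6]),[.018,.012])
    return px-s*np.cos(ph)-.006*np.sin(ph), pz+s*np.sin(ph)-.006*np.cos(ph)-.0025
E
python3 - <<'E'
from plan import *
s=sensors.observe();m=meas();print(s["clock"],m[0],s["force"],s["wrist_torque"],s["opening"])
print("err to tip -.0615",delta(m,tip(-.0615,.088,.0135,-.03)))
cakes(cap("top"))
for ph in range(0,100,9): x,z=arc(ph,.060); print(ph,round(x,4),round(z,4), "rel",round(x+.0615,4),round(z-.0125,4))
E
```

```text
8.7 [0.42   0.1095 0.0644] [-1.7062 -0.4407  1.0045] [-0.1867  0.5036 -0.0193] 0.01942672328522469
err to tip -.0615 [ 0.0003  0.0004 -0.0017 -0.0005 -0.0003 -0.0003]
cake 343.2500305175781 229.75003051757812 (35.35533905029297, 36.06244659423828) [0.5726 0.1425] [-0.0342  0.0878]
cake 429.0 224.0 (36.0, 36.0) [ 0.5849 -0.0293] [-0.0591 -0.0826]
0 -0.06 0.0095 rel 0.0015 -0.003
9 -0.0611 0.0171 rel 0.0004 0.0046
18 -0.0607 0.0246 rel 0.0008 0.0121
27 -0.0589 0.0317 rel 0.0026 0.0192
36 -0.0555 0.0399 rel 0.006 0.0274
45 -0.0508 0.0477 rel 0.0107 0.0352
54 -0.0449 0.0545 rel 0.0166 0.042
63 -0.0384 0.0602 rel 0.0231 0.0477
72 -0.032 0.0647 rel 0.0295 0.0522
81 -0.0249 0.0678 rel 0.0366 0.0553
90 -0.0175 0.0695 rel 0.044 0.057
99 -0.008 0.0697 rel 0.0535 0.0572
```

>>> arm_command(deltas=[0,0,-0.002,0,0,0,0,0.0005,0,-0.005,0,0,0,0,0.0005,0,-0.009,0,0,0,0,0.001,0,-0.0125,0,0,0,0,0.002,0,-0.016,0,0,0,0,0.003,0,-0.0195,0,0,0,0,0.0045,0,-0.0235,0,0,0,0,0.0065,0,-0.0275,0,0,0,0,0.009,0,-0.0315,0,0,0,0,0.011,0,-0.0355,0,0,0,0])

```text
clock: 9.75
ee_pos: [0.4323, 0.1122, 0.0999]
tcp_rot: [0.001, 0.994, 0.108, -0.014]
force: [-1.1, -0.2, -2.2]
opening: 0.0195
grip_force: 50.0
```

Run:
```python
from plan import *
s=sensors.observe();m=meas();print(s["clock"],m[0],s["force"],s["wrist_torque"],s["opening"])
print("err",delta(m,tip(-.0505,.088,.0475,-.03)))
a=cap("scene")["frame"];c=cap("top");cakes(c)
v=lambda f:cv2.resize(f[:,:,::-1],None,fx=2,fy=2)
cv2.imwrite("pics/g4.png",np.vstack([v(a[170:320,200:550]),v(c["frame"][180:330,200:550])]))
```

```text
9.75 [0.4323 0.1122 0.0999] [-1.1485 -0.1512 -2.2323] [-0.145   0.3738 -0.0078] 0.019488646504462054
err [-0.0013  0.0004 -0.0001 -0.0005 -0.0011 -0.0003]
cake 343.0 225.0 (28.0, 36.0) [0.5821 0.1429] [-0.0248  0.0862]
cake 429.0 224.0 (36.0, 36.0) [ 0.5849 -0.0293] [-0.0591 -0.0826]
```

View pics/g4.png

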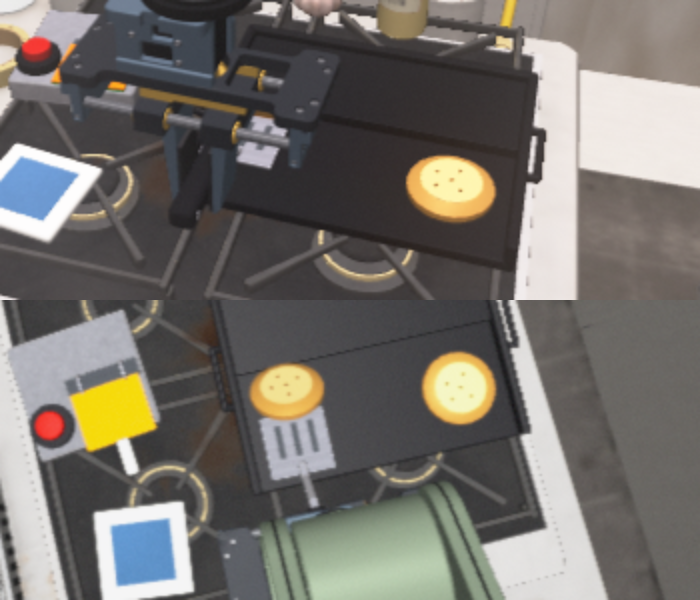

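>>> arm_command(deltas=[0.003,0,-0.0035,0,0,0,0,0.006,0,-0.007,0,0,0,0,0.009,0,-0.01,0,0,0,0,0.0125,0,-0.013,0,0,0,0,0.0155,0,-0.0155,0,0,0,0,0.019,0,-0.0175,0,0,0,0,0.0225,0,-0.0195,0,0,0,0,0.026,0,-0.0215,0,0,0,0,0.03,0,-0.0225,0,0,0,0,0.034,0,-0.0235,0,0,0,0])

```text
clock: 10.85
ee_pos: [0.4662, 0.1196, 0.1221]
tcp_rot: [0.001, 0.994, 0.108, -0.015]
force: [-0.5, -0.2, -2.3]
opening: 0.0197
grip_force: 50.0
```

>>> arm_command(deltas=[0.004,0,0,0,0,0,0,0.008,0,0,0,0,0,0,0.012,0,0,0,0,0,0,0.016,0,0,0,0,0,0,0.02,0,0,0,0,0,0,0.024,0,0,0,0,0,0,0.028,0,0,0,0,0,0,0.032,0,0,0,0,0,0,0.036,0,0,0,0,0,0,0.036,0,0,0,0,0,0])

```text
clock: 11.85
ee_pos: [0.5016, 0.1274, 0.121]
tcp_rot: [0.001, 0.994, 0.108, -0.014]
force: [-0.2, -0.5, -0.9]
opening: 0.0198
grip_force: 50.0
```

Run:
```python
from plan import *
s=sensors.observe();m=meas();print(s["clock"],m[0],s["force"],s["wrist_torque"],s["opening"])
print("err",delta(m,tip(.0195,.088,.0695,-.03)))
a=cap("scene")["frame"];c=cap("top");cakes(c,.03)
v=lambda f:cv2.resize(f[:,:,::-1],None,fx=2,fy=2)
cv2.imwrite("pics/g5.png",np.vstack([v(a[170:320,200:550]),v(c["frame"][140:290,250:600])]))
```

```text
11.85 [0.5016 0.1274 0.121 ] [-0.1952 -0.4825 -0.9364] [-0.1225  0.2624 -0.0326] 0.019845878614014562
err [-0.0022  0.0004 -0.001  -0.0006 -0.0013 -0.0003]
cake 434.3851013183594 221.25364685058594 (37.153507232666016, 24.648178100585938) [ 0.5897 -0.0384] [-0.0564 -0.0925]
cake 333.0282897949219 187.84906005859375 (26.37322425842285, 36.94998550415039) [0.656  0.1632] [0.0517 0.0901]
```

View pics/g5.png

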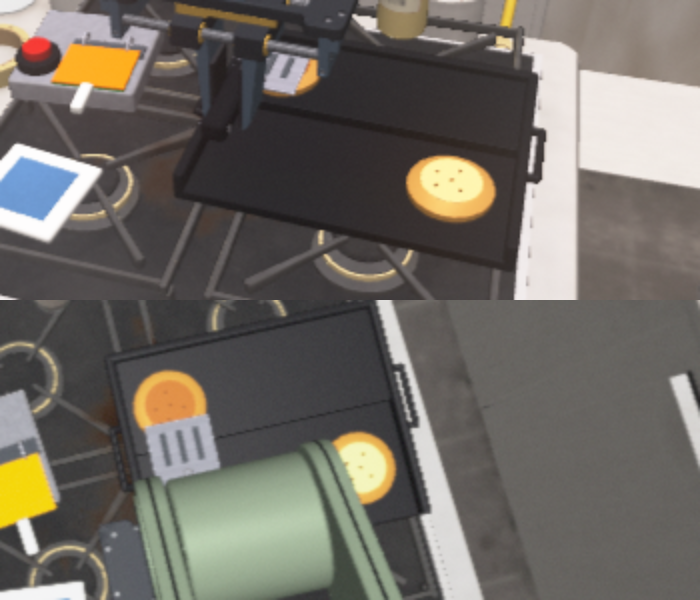

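Run:
```python
from plan import *
m=meas(); w=tip(-.118,-.083,.06,-.03); print(w[0],delta(m,w))
```

```text
[ 0.4021 -0.07    0.1126] [-0.1386  0.1714  0.0123 -0.0005 -0.0003 -0.0003]
```

>>> arm_command(deltas=[-0.015,0.01,-0.008,0,0,0,0,-0.03,0.025,-0.008,0,0,0,0,-0.045,0.045,-0.008,0,0,0,0,-0.06,0.065,-0.008,0,0,0,0,-0.08,0.09,-0.008,0,0,0,0,-0.1,0.115,-0.004,0,0,0,0,-0.12,0.14,0,0,0,0,0,-0.135,0.16,0.005,0,0,0,0,-0.1386,0.1714,0.01,0,0,0,0,-0.1386,0.1714,0.0123,0,0,0,0])

```text
clock: 12.95
ee_pos: [0.4022, -0.0708, 0.1125]
tcp_rot: [0.001, 0.994, 0.107, -0.014]
force: [0.1, -0.1, -2.8]
opening: 0.0194
grip_force: 50.0
```

Run:
```python
from plan import *
s=sensors.observe();m=meas();print(s["clock"],m[0],s["force"],s["wrist_torque"],s["opening"])
print("to",delta(m,tip(-.118,-.083,.0125,-.03)))
c=cap("top");cakes(c)
u=[proj(c,np.r_[gw(-.118,-.083+d),.06]) for d in(-.031,0,.031)]; print(u)
v=lambda f:cv2.resize(f[:,:,::-1],None,fx=3,fy=3)
cv2.imwrite("pics/g6.png",v(c["frame"][130:300,280:500]))
```

```text
12.95 [ 0.4022 -0.0708  0.1125] [ 0.1077 -0.128  -2.7801] [-0.1101  0.3092  0.0128] 0.01939051171881422
to [ 0.0014 -0.0008  0.0474 -0.0005 -0.0011 -0.0027]
cake 429.0 224.0 (36.0, 36.0) [ 0.5849 -0.0293] [-0.0591 -0.0826]
cake 334.2500305175781 192.75001525878906 (36.769554138183594, 36.06244659423828) [0.6473 0.1605] [0.0426 0.0893]
[array([456.776 , 248.7259]), array([441.0629, 252.1695]), array([425.3118, 255.6214])]
```

View pics/g6.png

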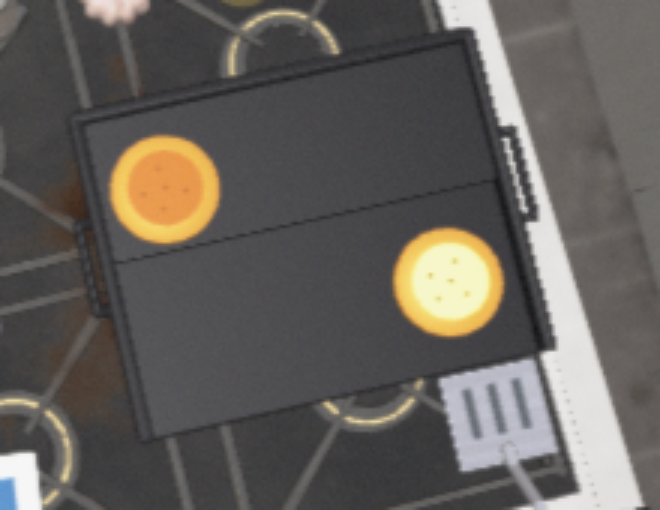

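>>> arm_command(deltas=[0,0,0.01,0,0,0,0,0,0,0.02,0,0,0,0,0,0,0.028,0,0,0,0,0,0,0.035,0,0,0,0,0,0,0.041,0,0,0,0,0.001,0,0.045,0,0,0,0,0.001,0,0.047,0,0,0,0,0.001,0,0.047,0,0,0,0,0.001,0,0.047,0,0,0,0,0.001,0,0.047,0,0,0,0])

```text
clock: 14.0
ee_pos: [0.402, -0.0701, 0.0659]
tcp_rot: [0.001, 0.994, 0.108, -0.014]
force: [-0.9, 0.0, -2.6]
opening: 0.0197
grip_force: 50.0
```

>>> arm_command(deltas=[0.004,0,0,0,0,0,0,0.008,0,0,0,0,0,0,0.012,0,0,0,0,0,0,0.016,0,0,0,0,0,0,0.02,0,0,0,0,0,0,0.024,0,0,0,0,0,0,0.028,0,0,0,0,0,0,0.032,0,0,0,0,0,0,0.036,0,0,0,0,0,0,0.04,0,0,0,0,0,0])

```text
clock: 15.0
ee_pos: [0.4408, -0.0614, 0.0645]
tcp_rot: [0.001, 0.994, 0.108, -0.015]
force: [-1.5, -0.6, 0.4]
opening: 0.0196
grip_force: 50.0
```

>>> arm_command(deltas=[0.002,0,0,0,0,0,0,0.004,0,0,0,0,0,0,0.006,0,0,0,0,0,0,0.008,0,0,0,0,0,0,0.01,0,0,0,0,0,0,0.012,0,0,0,0,0,0,0.0135,0,0,0,0,0,0,0.015,0,0,0,0,0,0,0.015,0,0,0,0,0,0,0.015,0,0,0,0,0,0])

```text
clock: 16.0
ee_pos: [0.4558, -0.0582, 0.0641]
tcp_rot: [0.001, 0.994, 0.108, -0.014]
force: [-2.2, 0.2, 1.2]
opening: 0.0191
grip_force: 50.0
```

Run:
```python
from plan import *
s=sensors.observe();m=meas();print(s["clock"],m[0],s["force"],s["wrist_torque"],s["opening"])
print("err",delta(m,tip(-.0615,-.083,.0125,-.03)))
c=cap("top");cakes(c)
```

```text
16.0 [ 0.4558 -0.0582  0.0641] [-2.2248  0.1763  1.1801] [-0.0705  0.3032 -0.0323] 0.01914907975731706
err [ 0.0015  0.     -0.001  -0.0004 -0.0014 -0.0003]
cake 426.0 211.5 (35.0, 36.0) [ 0.6101 -0.0239] [-0.0334 -0.0828]
cake 303.5 195.5 (7.0, 13.0) [0.6414 0.2224] [0.0502 0.1511]
cake 334.0 193.0 (36.0, 36.0) [0.6468 0.161 ] [0.0423 0.0899]
```

>>> arm_command(deltas=[0.001,0,-0.002,0,0,0,0,0.0015,0,-0.005,0,0,0,0,0.0015,0,-0.009,0,0,0,0,0.002,0,-0.0125,0,0,0,0,0.003,0,-0.016,0,0,0,0,0.004,0,-0.0195,0,0,0,0,0.0055,0,-0.0235,0,0,0,0,0.0075,0,-0.0275,0,0,0,0,0.01,0,-0.0315,0,0,0,0,0.012,0,-0.0355,0,0,0,0])

```text
clock: 17.05
ee_pos: [0.469, -0.0554, 0.0997]
tcp_rot: [0.001, 0.994, 0.108, -0.014]
force: [-1.3, 0.2, -2.7]
opening: 0.02
grip_force: 50.0
```

Run:
```python
from plan import *
s=sensors.observe();m=meas();print(s["clock"],m[0],s["force"],s["opening"])
print("err",delta(m,tip(-.0505,-.083,.0475,-.03)))
cakes(cap("top"))
```

```text
17.05 [ 0.469  -0.0554  0.0997] [-1.2892  0.2453 -2.6787] 0.019953429669123363
err [-0.0011 -0.0001 -0.0003 -0.0002 -0.0021 -0.0003]
cake 428.0 207.0 (28.0, 38.0) [ 0.6192 -0.0282] [-0.0254 -0.0889]
cake 334.0 193.0 (36.0, 36.0) [0.6468 0.161 ] [0.0423 0.0899]
```

Same state as for cake A, so I'm continuing with the same two moves, then withdrawing.

>>> arm_command(deltas=[0.003,0,-0.0035,0,0,0,0,0.006,0,-0.007,0,0,0,0,0.009,0,-0.01,0,0,0,0,0.0125,0,-0.013,0,0,0,0,0.0155,0,-0.0155,0,0,0,0,0.019,0,-0.0175,0,0,0,0,0.0225,0,-0.0195,0,0,0,0,0.026,0,-0.0215,0,0,0,0,0.03,0,-0.0225,0,0,0,0,0.034,0,-0.0235,0,0,0,0])

```text
clock: 18.1
ee_pos: [0.5025, -0.0479, 0.1218]
tcp_rot: [0.001, 0.994, 0.108, -0.014]
force: [0.6, 0.1, -2.5]
opening: 0.0195
grip_force: 50.0
```

>>> arm_command(deltas=[0.004,0,0,0,0,0,0,0.008,0,0,0,0,0,0,0.012,0,0,0,0,0,0,0.016,0,0,0,0,0,0,0.02,0,0,0,0,0,0,0.024,0,0,0,0,0,0,0.028,0,0,0,0,0,0,0.032,0,0,0,0,0,0,0.036,0,0,0,0,0,0,0.036,0,0,0,0,0,0])

```text
clock: 19.1
ee_pos: [0.5379, -0.0401, 0.1206]
tcp_rot: [0.001, 0.994, 0.108, -0.014]
force: [0.0, 0.5, -1.4]
opening: 0.0198
grip_force: 50.0
```

>>> arm_command(deltas=[-0.015,0,-0.008,0,0,0,0,-0.03,0,-0.012,0,0,0,0,-0.045,0,-0.012,0,0,0,0,-0.06,0,-0.012,0,0,0,0,-0.08,-0.02,-0.012,0,0,0,0,-0.1,-0.05,-0.012,0,0,0,0,-0.12,-0.08,-0.012,0,0,0,0,-0.14,-0.11,-0.012,0,0,0,0,-0.16,-0.14,-0.012,0,0,0,0,-0.16,-0.17,-0.012,0,0,0,0])

```text
clock: 20.1
ee_pos: [0.3399, 0.0909, 0.1376]
tcp_rot: [0.002, 0.994, 0.108, -0.016]
force: [1.5, 0.2, -2.3]
opening: 0.0195
grip_force: 50.0
```

Run:
```python
from plan import *
s=sensors.observe();m=meas();print(s["clock"],m[0],s["force"],s["opening"])
print("grip over rest",delta(m,pose(.4155,.187,.13,1.555)))
c=cap("top");cakes(c,.033)
v=lambda f:cv2.resize(f[:,:,::-1],None,fx=2,fy=2)
cv2.imwrite("pics/g7.png",np.vstack([v(cap("scene")["frame"][170:320,200:550]),v(c["frame"][140:290,200:550])]))
```

```text
20.1 [0.3399 0.0909 0.1376] [ 1.5077  0.197  -2.3187] 0.01951305702794764
grip over rest [ 0.0946 -0.0777  0.0046 -0.0218  0.0269 -1.3393]
cake 303.0 196.0 (12.0, 8.0) [0.6387 0.223 ] [0.0477 0.1522]
cake 334.2500305175781 192.75001525878906 (36.769554138183594, 36.06244659423828) [0.6456 0.1608] [0.041 0.09 ]
cake 418.5 173.5 (35.0, 37.0) [ 0.6856 -0.0084] [ 0.0436 -0.0838]
```

View pics/g7.png

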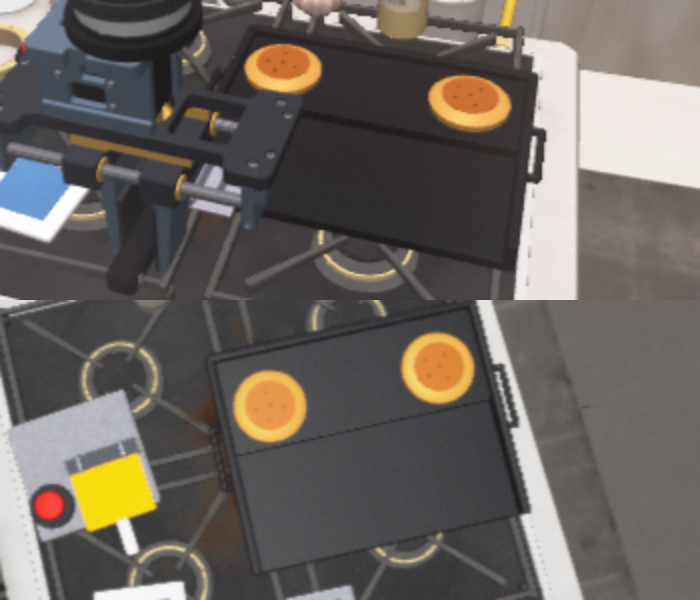

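>>> arm_command(deltas=[0.01,-0.008,0,-0.002,0.003,-0.134,0,0.02,-0.016,0,-0.004,0.005,-0.268,0,0.03,-0.023,0,-0.006,0.008,-0.4,0,0.04,-0.03,0,-0.009,0.011,-0.535,0,0.05,-0.038,0,-0.011,0.013,-0.67,0,0.06,-0.046,0,-0.013,0.016,-0.803,0,0.07,-0.054,0,-0.015,0.019,-0.937,0,0.08,-0.062,0,-0.017,0.021,-1.07,0,0.09,-0.07,0.002,-0.02,0.024,-1.204,0,0.096,-0.076,0.004,-0.0218,0.027,-1.339,0])

```text
clock: 21.2
ee_pos: [0.4226, 0.1856, 0.1311]
tcp_rot: [0.001, 0.711, 0.704, 0.002]
force: [0.3, 0.8, -1.7]
opening: 0.0199
grip_force: 50.0
```

>>> arm_command(deltas=[0,0,0,0,0,0,0,0,0,0,0,0,0,0,0,0,0.01,0,0,0,0,0,0,0.02,0,0,0,0,0,0,0.03,0,0,0,0,0,0,0.04,0,0,0,0,0,0,0.05,0,0,0,0,0,0,0.058,0,0,0,0,0,0,0.06,0,0,0,0,0,0,0.06,0,0,0,0])

```text
clock: 22.2
ee_pos: [0.4221, 0.1863, 0.0702]
tcp_rot: [0.001, 0.712, 0.702, 0.001]
force: [-0.1, -0.8, -2.1]
opening: 0.0199
grip_force: 50.0
```

Run:
```python
from plan import *
s=sensors.observe();m=meas();print(s["clock"],m[0],s["force"],s["opening"])
print(delta(m,pose(.4175,.186,.0567,1.555)))
c=cap("top")
cv2.imwrite("pics/g8.png",cv2.resize(c["frame"][230:360,210:390,::-1],None,fx=3.5,fy=3.5))
```

```text
22.2 [0.4221 0.1863 0.0702] [-0.1445 -0.8076 -2.1197] 0.019899670108294187
[-0.0004 -0.0046  0.0135  0.002  -0.0006  0.0008]
```

View pics/g8.png

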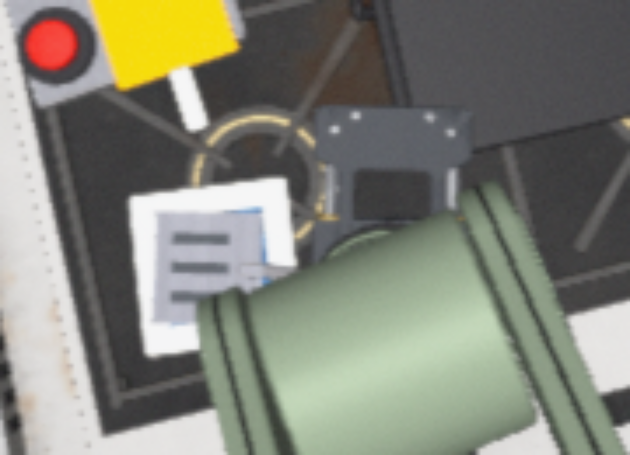

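>>> arm_command(deltas=[0,0,0.004,0,0,0,0,0,0,0.008,0,0,0,0,0,0,0.011,0,0,0,0,0,0,0.013,0,0,0,0,0,0,0.0135,0,0,0,0,0,0,0.0135,0,0,0,0,0,0,0.0135,0,0,0,35,0,0,0.0135,0,0,0,55,0,0,0.0135,0,0,0,55,0,0,0.0135,0,0,0,55])

```text
clock: 23.25
ee_pos: [0.4225, 0.1864, 0.0573]
tcp_rot: [0.001, 0.712, 0.702, 0.002]
force: [-0.4, 0.5, 0.6]
opening: 0.0482
grip_force: 0.0
```

>>> arm_command(deltas=[0,0,-0.002,0,0,0,55,0,0,-0.01,0,0,0,55,0,0,-0.03,0,0,0,55,0,0,-0.06,0,0,0,55,0,0,-0.09,0,0,0,55,0,0,-0.11,0,0,0,55,0,0,-0.11,0,0,0,55,0,0,-0.11,0,0,0,55,0,0,-0.11,0,0,0,55,0,0,-0.11,0,0,0,55])

```text
clock: 24.25
ee_pos: [0.4212, 0.186, 0.1659]
tcp_rot: [0.0, 0.712, 0.702, 0.0]
force: [1.0, -0.5, -0.5]
opening: 0.05
grip_force: 0.0
```

```bash
cat >> plan.py <<'E'
SO=np.array([.593,.3245]);SY=.33
def sw(x,y,z): c,s=np.cos(SY),np.sin(SY); return np.r_[SO+[c*x-s*y,s*x+c*y],z]
def sp(x,y,z): return sw(x,y,z), R.from_euler('z',SY)*R.from_euler('x',np.pi)
E
python3 - <<'E'
from plan import *
s=sensors.observe();m=meas();print(s["clock"],m[0],s["force"],s["opening"])
a=sp(-.087,0,.12);b=sp(-.087,0,.034); print(a[0],delta(m,a),delta(a,b))
E
```

```text
24.25 [0.4212 0.186  0.1659] [ 1.0081 -0.496  -0.4662] 0.049973500511078614
[0.5107 0.2963 0.12  ] [ 0.1117  0.0878  0.046   0.0004 -0.0001  1.2258] [ 0.    -0.     0.086  0.     0.     0.   ]
```

>>> arm_command(deltas=[0.011,0.0085,0.004,0,0,0.13,40,0.022,0.017,0.009,0,0,0.26,40,0.033,0.0255,0.014,0,0,0.39,40,0.044,0.034,0.018,0,0,0.52,40,0.055,0.0425,0.023,0,0,0.65,40,0.066,0.051,0.027,0,0,0.78,40,0.077,0.0595,0.032,0,0,0.91,40,0.088,0.068,0.037,0,0,1.04,40,0.1,0.077,0.041,0,0,1.15,40,0.1107,0.085,0.046,0,0,1.226,40], squeeze=8)

```text
clock: 25.25
ee_pos: [0.5088, 0.2961, 0.1201]
tcp_rot: [0.0, 0.987, 0.162, 0.001]
force: [-0.3, 0.7, 0.6]
opening: 0.0365
grip_force: 0.0
```

>>> arm_command(deltas=[0,0,0,0,0,0,40,0,0,0.01,0,0,0,40,0,0,0.025,0,0,0,40,0,0,0.04,0,0,0,40,0,0,0.05,0,0,0,40,0,0,0.05,0,0,0,40,0,0,0.05,0,0,0,40,0,0,0.05,0,0,0,40,0,0,0.05,0,0,0,40,0,0,0.05,0,0,0,40])

```text
clock: 26.25
ee_pos: [0.5092, 0.2959, 0.072]
tcp_rot: [-0.0, 0.986, 0.164, 0.002]
force: [-0.0, -0.8, 0.5]
opening: 0.0364
grip_force: 0.0
```

Run:
```python
from plan import *
s=sensors.observe();m=meas();print(s["clock"],m[0],s["force"],s["opening"])
print(delta(m,sp(-.09,0,.042)))
c=cap("top");cakes(c,.033);a=cap("scene")
v=lambda f:cv2.resize(f[:,:,::-1],None,fx=2.5,fy=2.5)
cv2.imwrite("pics/g9.png",np.vstack([v(a["frame"][150:270,170:400]),v(c["frame"][160:280,190:420])]))
```

```text
26.25 [0.5092 0.2959 0.072 ] [-0.026  -0.7537  0.5355] 0.03643550376004331
[-0.0015  0.0001  0.03   -0.     -0.004  -0.0001]
cake 334.0 193.0 (36.0, 36.0) [0.6451 0.1613] [0.0406 0.0906]
cake 418.5 173.5 (35.0, 37.0) [ 0.6856 -0.0084] [ 0.0436 -0.0838]
```

View pics/g9.png

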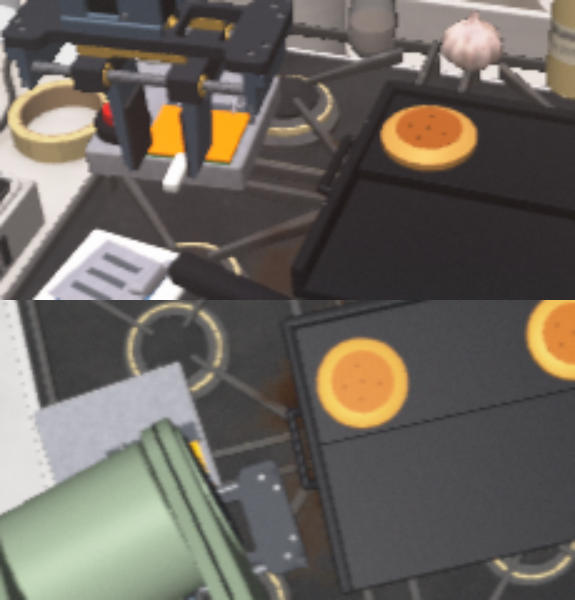

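>>> arm_command(deltas=[0,0,0.008,0,0,0,40,-0.001,0,0.016,0,0,0,40,-0.001,0,0.023,0,0,0,40,-0.001,0,0.028,0,0,0,40,-0.001,0,0.03,0,0,0,40,-0.001,0,0.03,0,0,0,20,-0.001,0,0.03,0,0,0,0,-0.001,0,0.03,0,0,0,0,-0.001,0,0.03,0,0,0,0,-0.001,0,0.03,0,0,0,0])

```text
clock: 27.35
ee_pos: [0.5084, 0.2951, 0.0417]
tcp_rot: [0.0, 0.986, 0.165, 0.002]
force: [1.4, -3.5, 1.6]
opening: 0.0122
grip_force: 8.0
```

Run:
```python
from plan import *
s=sensors.observe();m=meas();print(s["clock"],m[0],s["force"],s["opening"],s["grip_force"])
r=np.linalg.norm(m[0][:2]-SO);print(r)
for a in range(7,141,7):
    a0=np.radians(a);print(a,round(r-r*np.cos(a0),4),round(-r*np.sin(a0),4))
```

```text
27.35 [0.5084 0.2951 0.0417] [ 1.4099 -3.5112  1.5855] 0.012218523413464175 8.004549220204353
0.0895679948011273
7 0.0007 -0.0109
14 0.0027 -0.0217
21 0.0059 -0.0321
28 0.0105 -0.042
35 0.0162 -0.0514
42 0.023 -0.0599
49 0.0308 -0.0676
56 0.0395 -0.0743
63 0.0489 -0.0798
70 0.0589 -0.0842
77 0.0694 -0.0873
84 0.0802 -0.0891
91 0.0911 -0.0896
98 0.102 -0.0887
105 0.1127 -0.0865
112 0.1231 -0.083
119 0.133 -0.0783
126 0.1422 -0.0725
133 0.1507 -0.0655
140 0.1582 -0.0576
```

>>> arm_command(deltas=[0.0007,0,-0.011,0,0,0,0,0.0027,0,-0.0217,0,0,0,0,0.006,0,-0.032,0,0,0,0,0.0105,0,-0.042,0,0,0,0,0.016,0,-0.0514,0,0,0,0,0.023,0,-0.06,0,0,0,0,0.031,0,-0.0676,0,0,0,0,0.0395,0,-0.0743,0,0,0,0,0.049,0,-0.08,0,0,0,0,0.059,0,-0.084,0,0,0,0])

```text
clock: 28.35
ee_pos: [0.5642, 0.315, 0.1262]
tcp_rot: [-0.0, 0.986, 0.164, 0.001]
force: [0.9, -3.0, -1.3]
opening: 0.0118
grip_force: 8.0
```

Run:
```python
from plan import *
s=sensors.observe();m=meas();print(s["clock"],m[0],s["force"],s["opening"],s["grip_force"])
a=cap("scene");
cv2.imwrite("pics/g10.png",cv2.resize(a["frame"][120:270,150:350,::-1],None,fx=3,fy=3))
```

```text
28.35 [0.5642 0.315  0.1262] [ 0.8659 -3.0229 -1.3107] 0.011768784298482958 7.997345924377441
```

View pics/g10.png

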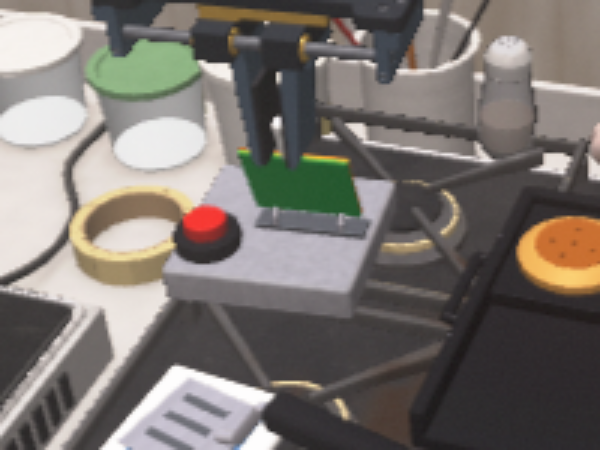

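>>> arm_command(deltas=[0.0105,0,-0.003,0,0,0,0,0.021,0,-0.005,0,0,0,0,0.032,0,-0.0055,0,0,0,0,0.043,0,-0.0045,0,0,0,0,0.0537,0,-0.0023,0,0,0,0,0.064,0,0.0012,0,0,0,0,0.074,0,0.006,0,0,0,0,0.083,0,0.0117,0,0,0,0,0.0917,0,0.0187,0,0,0,0,0.099,0,0.0266,0,0,0,0])

```text
clock: 29.4
ee_pos: [0.6579, 0.348, 0.0989]
tcp_rot: [-0.001, 0.986, 0.164, 0.002]
force: [-1.6, 5.9, 1.2]
opening: 0.0124
grip_force: 8.0
```

>>> arm_command(deltas=[0,0,0,0,0,0,0,0,0,0,0,0,0,30,0,0,0,0,0,0,30,0,0,0,0,0,0,30,0,0,0,0,0,0,30,0,0,-0.02,0,0,0,30,0,0,-0.04,0,0,0,30,0,0,-0.05,0,0,0,30,0,0,-0.05,0,0,0,30,0,0,-0.05,0,0,0,30])

```text
clock: 30.4
ee_pos: [0.6569, 0.3463, 0.1487]
tcp_rot: [0.0, 0.986, 0.164, 0.001]
force: [0.1, -0.2, 0.4]
opening: 0.0273
grip_force: 0.0
```

Run:
```python
from plan import *
s=sensors.observe();m=meas();print(s["clock"],m[0],s["force"],s["opening"],s["grip_force"])
b=sp(-.03,.061,.12); print(b[0],delta(m,b))
a=cap("scene");
cv2.imwrite("pics/g11.png",cv2.resize(a["frame"][120:270,150:350,::-1],None,fx=3,fy=3))
```

```text
30.4 [0.6569 0.3463 0.1487] [ 0.0848 -0.1818  0.3747] 0.027282366538001663 0.0
[0.5449 0.3725 0.12  ] [-0.0976 -0.0611  0.0285  0.0004 -0.0021 -0.0002]
```

View pics/g11.png

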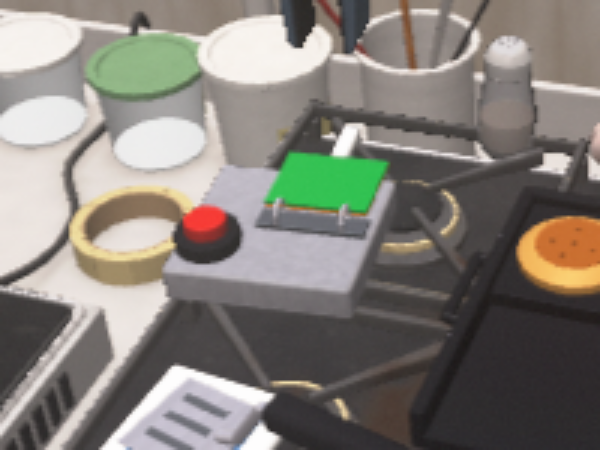

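>>> arm_command(deltas=[-0.01,-0.006,0,0,0,0,0,-0.02,-0.012,0,0,0,0,0,-0.035,-0.02,0,0,0,0,0,-0.05,-0.03,0,0,0,0,0,-0.065,-0.04,0.005,0,0,0,0,-0.08,-0.05,0.012,0,0,0,0,-0.09,-0.057,0.02,0,0,0,0,-0.0975,-0.0615,0.028,0,0,0,0,-0.0975,-0.0615,0.04,0,0,0,0,-0.0975,-0.0615,0.05,0,0,0,0])

```text
clock: 31.45
ee_pos: [0.5449, 0.3731, 0.098]
tcp_rot: [-0.0, 0.986, 0.164, 0.001]
force: [-0.5, -0.8, 0.1]
opening: 0.0002
grip_force: 0.0
```

>>> arm_command(deltas=[0,0,0,0,0,0,0,0,0,0.004,0,0,0,0,0,0,0.008,0,0,0,0,0,0,0.012,0,0,0,0,0,0,0.016,0,0,0,0,0,0,0.02,0,0,0,0,0,0,0.024,0,0,0,0,0,0,0.027,0,0,0,0,0,0,0.03,0,0,0,0,0,0,0.03,0,0,0,0])

```text
clock: 32.45
ee_pos: [0.545, 0.3731, 0.0685]
tcp_rot: [-0.0, 0.986, 0.164, 0.001]
force: [-0.4, -0.5, -0.5]
opening: 0.0
grip_force: 0.0
```

>>> arm_command(deltas=[0,0,0.001,0,0,0,0,0,0,0.002,0,0,0,0,0,0,0.003,0,0,0,0,0,0,0.004,0,0,0,0,0,0,0.005,0,0,0,0,0,0,0.006,0,0,0,0,0,0,0.0065,0,0,0,0,0,0,0.0065,0,0,0,0,0,0,0.0065,0,0,0,0,0,0,0.0065,0,0,0,0])

```text
clock: 33.45
ee_pos: [0.5454, 0.3733, 0.0627]
tcp_rot: [-0.0, 0.986, 0.164, 0.002]
force: [-0.8, 0.4, 3.8]
opening: 0.0005
grip_force: 2.0
```

>>> arm_command(deltas=[0,0,0.0005,0,0,0,0,0,0,0.001,0,0,0,0,0,0,0.0015,0,0,0,0,0,0,0.002,0,0,0,0,0,0,0.0025,0,0,0,0,0,0,0.003,0,0,0,0,0,0,0.003,0,0,0,0,0,0,0.003,0,0,0,0,0,0,0.003,0,0,0,0,0,0,0.003,0,0,0,0])

```text
clock: 34.45
ee_pos: [0.5454, 0.3733, 0.0612]
tcp_rot: [-0.0, 0.986, 0.164, 0.002]
force: [-2.3, -0.9, 11.8]
opening: 0.0006
grip_force: 6.0
```

>>> arm_command(deltas=[0,0,0.0005,0,0,0,0,0,0,0.001,0,0,0,0,0,0,0.001,0,0,0,0,0,0,0,0,0,0,0,0,0,-0.01,0,0,0,0,0,0,-0.03,0,0,0,0,0,0,-0.05,0,0,0,0,0,0,-0.08,0,0,0,0,0,0,-0.11,0,0,0,0,0,0,-0.13,0,0,0,0])

```text
clock: 35.45
ee_pos: [0.5452, 0.3732, 0.1911]
tcp_rot: [-0.0, 0.986, 0.164, 0.002]
force: [-0.4, 0.4, -0.4]
opening: 0.0002
grip_force: 0.0
```

>>> arm_command(deltas=[-0.03,-0.02,0,0,0,0,0,-0.06,-0.04,0,0,0,0,0,-0.09,-0.06,0,0,0,0,0,-0.12,-0.08,0,0,0,0,0,-0.15,-0.1,0,0,0,0,0,-0.18,-0.12,0,0,0,0,0,-0.2,-0.13,0,0,0,0,0,-0.2,-0.13,0,0,0,0,0,-0.2,-0.13,0,0,0,0,0,-0.2,-0.13,0,0,0,0,0])

```text
clock: 36.45
ee_pos: [0.3146, 0.4312, 0.1887]
tcp_rot: [-0.0, 0.986, 0.164, 0.002]
force: [0.4, 0.7, -0.5]
opening: 0.0001
grip_force: 0.0
```

Run:
```python
from plan import *
s=sensors.observe();print(s["clock"],s["ee_pos"],s["force"])
c=cap("top");cakes(c,.033)
cv2.imwrite("pics/end.png",cv2.resize(c["frame"][100:345,195:480,::-1],None,fx=2.4,fy=2.4))
```

```text
36.45 [0.3146 0.4312 0.1887] [ 0.4123  0.6825 -0.507 ]
cake 334.0 193.0 (36.0, 36.0) [0.6451 0.1613] [0.0406 0.0906]
cake 397.25006103515625 176.75001525878906 (36.76955032348633, 36.06244659423828) [0.6787 0.0345] [ 0.0462 -0.0405]
```

View pics/end.png

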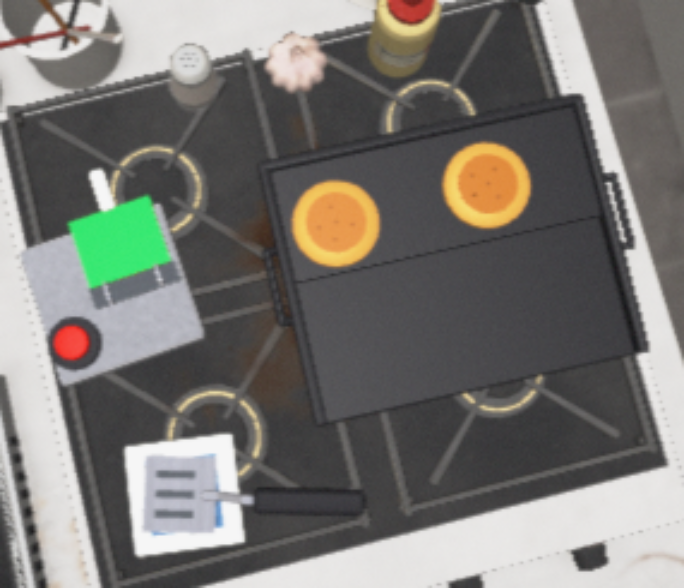

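Cake B was knocked about 4 cm along the griddle, but it still lies flat with its browned face up. Both cakes, the green card and the turner on its rest are as asked, so I'm handing in.

```bash
python3 -c "
from bench import workorder
print(workorder.finish_job())"
```

```text
the job is handed in; nothing more can be done
None
```

The job is handed in, with no verdict returned: both oatcakes lie flat and browned side up, the card shows green, the timer was then pressed to its stop, and the turner is back on its rest.

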